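Take the bread ring off its post with the tongs

ROBOT

A 6-joint arm with a two-finger parallel gripper is mounted at the origin on a cart in front of the work surface, level with it; the furniture and walls round the work are solid. World frame = base frame: x ahead of the robot, y to its left, z up, the work surface at z = 0. Lengths are in m, angles in rad, forces in N, time in s.
With the tool pointing down it reaches from about 0.35 to 0.925 m from the base axis. Payload 6.4 kg.
Tool frame: the origin (TCP) lies at the very end of the fingers, on their centre line; the grasp point (between the pads) lies robot.tcp_to_grasp behind it (robot.tcp_to_grasp is the distance from the TCP to the grasp point, in m); z points along the fingers, y is the line along which they close (so a half turn about z gives the same grasp; the last joint's range is limited). The gripper opens to 94 mm and grips with 3 to 60 N. Pads are 16 mm wide; open, the fingers measure 119 mm over their backs; the gripper's body (75 mm by 177 mm) begins 78 mm behind the grasp point.
Start: joints at [-0.174, 0.245, 1.558, -0, 1.339, -0.174], TCP at [0.65, 0, 0.205] pointing down, gripper open.
Joint ranges: [-3.13, 3.13], [-1.02, 2.26], [0.13, 2.54], [-0.95, 4.09], [0.21, 2.88], [-2.74, 2.74]. Speed limits (rad/s): [2.57, 2.57, 3.14, 3.14, 3.14, 3.14].

INTERFACE

Orientations are given as a rotation vector (axis times angle).
In Python, from cell import robot, viewer, read_clock, read_joint_pos, read_qd, read_joint_torque, read_tool_pos, read_tcp_rot, read_contact_force, read_ft_torque, read_width, read_grasp_force gives the robot as it stands (robot), with the cameras (viewer) and the readings as plain functions. Calls block until the motion is done:
- robot.move_ptp(position, orientation): joint-space move of the TCP to a pose.
- robot.line_to(position, rate=0.15, rotation=None): straight line of the TCP; rotation=None keeps the orientation; rate is the mean speed in m/s.
- robot.move_j(angles): joint-space move.
- robot.grip(opening, strength=None): opening from 0.0 (shut) to 1.0 (fully open); strength is the grip in N (None keeps the last); returns when the fingers have stopped.
- robot.dwell(seconds).
- robot.solve_ik(position, orientation): joint angles nearest the present ones, or None.
- viewer.get_image(name): name is "scene" or "side" or "wrist"; returns a dict with "color" (420x560x3 uint8, red, green, blue), "mtx" (3x3 intrinsics, pixels), "distortion" ([k1, k2, p1, p2, k3] as OpenCV has them; the pictures are not rectified), "T" (4x4, takes a point from camera to world coordinates). Camera axes: x right, y down, z forward; pixel columns grow to the right and rows downward; lengths in m; the calibration is good to about 2 mm. A picture is of the moment at which its call begins. There is no depth.
A pose or a line that the arm cannot do raises robot.MotionError and nothing moves.
- robot.job_done(): hands the job in; it is judged then, once.
Readings, each from a call of its own:
- read_clock(): time.
- read_joint_pos(): joint angles.
- read_qd(): joint speeds.
- read_joint_torque(): joint torques, N m.
- read_tool_pos(): TCP position.
- read_tcp_rot(): TCP orientation.
- read_contact_force(): force on the tool from outside, world axes, zero at the start.
- read_ft_torque(): the same for the moment, N m.
- read_width(): opening from 0.0 (shut) to 1.0 (fully open).
- read_grasp_force(): force on a finger pad.
Only numpy, scipy, OpenCV 4.12 (cv2) and the standard library are available. Lean on these libraries where they do the work, as an engineer would, in place of code of your own. Each camera call takes 0.05 s, during which the arm holds its last target. There are 200 camera calls.

TASK

Pick up the kitchen tongs, close their tips on the twisted bread ring and lift it up off the post of its stand, and finish while still holding it in the tongs, clear of the stand, with its underside at least 12 cm above the worktop. Touch the bread only with the tongs, and leave the stand, the glass jar, the tin and the timer where they are.

Things in the scene. Friction and masses are not known exactly. Their poses are not given: they have to be found in the camera images.
- tongs: Sprung steel tongs lying on their side, 24 mm high, 235 mm long, 105 g; hinge and LEFT (+y) arm. Origin on the underside midway between the flat black grips (x = -32 to +32 mm, 24 mm high, 54 mm wide outside when open); x points to the tips, y left, z up; upright hinge axis at x = -95 mm. Squeezing the grips closes the tips level; this frame then turns by half the closing angle (up to 0.07 rad).
- tongs_jaw: RIGHT (-y) arm of the tongs. Origin on the underside at the hinge; axes as those of the tongs when open. A spring opens the arms: squeezing at the grips takes 4 N to begin, 7 N when the tips meet the ring; 15 to 30 N then holds it. Squeezed to 50 mm over the grips, the tongs stay in the fingers with the tips still open 91 mm, enough to pass round the ring; on the ring the grips are 42 mm wide.
- tip_left (a point): Middle of the inner face of the left arm's tip, 12 mm above the tongs' underside; open, it is 107 mm ahead of the tongs' origin and 50 mm to the left. The tip face is 18 mm high and about 30 mm long, a shallow V that fits the ring's outside.
- tip_right (a point): The same point on the right arm's tip; open, 107 mm ahead of the tongs' origin and 50 mm to the right. The point midway between the two tip points belongs at the ring's centre. The inner gap between the tips is 100 mm open and shrinks about 2.15 mm for each mm that the grips are squeezed.
- bread_ring: Stiff baked bread ring wound of two strands, brown, 74 mm outside diameter, 26 mm hole, 24 mm thick, 40 g, lying flat round the post of the stand. Origin at the centre of its underside, z up.
- ring_center (a point): Centre of the bread ring, 12 mm above its underside (38 mm above the worktop at the start).
- stand: Loose stand, 0.6 kg: round marble foot 100 mm in diameter and 16 mm thick, on it a wooden boss 56 mm in diameter up to 26 mm, on which the ring lies, and in the middle an upright wooden post 12 mm thick with a round top at 85 mm. Origin at the centre of its underside, z up along the post.
- jar: Glass jar with a black lid, 55 mm in diameter, 85 mm high, bystander at the back left, origin at the centre of its underside.
- food_tin: Low food tin, 75 mm in diameter, 58 mm high, bystander at the back right, origin at the centre of its underside.
- timer: Round white kitchen timer, 65 mm in diameter, 39 mm high, bystander at the front left, origin at the centre of its underside.

How it is judged:
On the way, in this order (a step that is already met when the one before it is completed fails the run):
1. the tongs are lifted off the worktop in the gripper (contact force between the fingers and tongs above 1 N and height (world z) of tongs above 0.012 m), for 0.1 s.
2. the tips are closed on the bread ring while it is still round the post (contact force between the fingers and tongs above 1 N and contact force between tongs_jaw and bread_ring above 0.3 N and distance between ring_center and tip_left below 0.05 m and distance between ring_center and tip_right below 0.05 m and horizontal distance between ring_center and stand below 0.02 m and height (world z) of ring_center below 0.09 m), for 0.1 s.
At the end, for the whole second after the job is handed in: Tongs still gripped (over 1 N) and gripping the ring (over 0.3 N) between both tips (its centre within 50 mm of each tip point), its centre over 120 mm up, under 50 mm/s; ring clear of stand and robot, tongs clear of the stand; stand upright within 0.1 rad (contact force between the fingers and tongs above 1 N and contact force between tongs_jaw and bread_ring above 0.3 N and distance between ring_center and tip_left below 0.05 m and distance between ring_center and tip_right below 0.05 m and height (world z) of ring_center above 0.12 m and contact force between each of bread_ring, tongs and stand below 0.05 N and contact force between each of the arm, the fingers and bread_ring below 0.05 N and linear speed of bread_ring below 0.05 m/s and angle between stand's own z axis and vertical below 0.1 rad); the arm keeps its last pose, push and grip.
It fails at once if the robot itself touches the bread (over 0.5 N) (contact force between the arm and bread_ring above 0.5 N).
It fails at once if the robot's fingers touch the bread (over 0.5 N) (contact force between the fingers and bread_ring above 0.5 N).
It fails at once if the stand is shifted by more than 40 mm or tipped by more than 0.3 rad (distance of stand from where it was at the start of the episode above 0.04 m or angle between stand's own z axis and vertical above 0.3 rad).
It fails at once if a bystander (jar, tin, timer) is shifted by more than 30 mm (distance of any of jar, food_tin, timer from where it was at the start of the episode above 0.03 m).
It also fails if it takes over 48 s, if anything falls off the work surface, if the arm or the gripper's body presses on something with over 40 N, if the wrist force passes 120 N, or if a joint passes its speed limit or range.

## Working session

There is one attempt and no reset: what is moved stays moved. The work goes in short steps, each a Python script; the robot and the scene stay as the last script left them, time stands still between calls to the robot, and variables do not carry over. Pictures are saved under pics/ and viewed, at most 10 in all, crops included, and the job is handed in when it is done.

```bash
mkdir -p pics
python3 - <<'E'
from cell import robot, viewer, read_clock, read_joint_pos, read_qd, read_joint_torque, read_tool_pos, read_tcp_rot, read_contact_force, read_ft_torque, read_width, read_grasp_force
import cv2,numpy as np
for n in ["scene","side","wrist"]:
    d=viewer.get_image(n); cv2.imwrite(f"pics/{n}0.png",d["color"][:,:,::-1])
    np.savez(f"pics/{n}0.npz",**d)
    print(n,d["mtx"].round(1).tolist(),np.round(d["distortion"],3),d["T"].round(3).tolist())
print(robot.tcp_to_grasp,read_tcp_rot(),read_clock())
E
```

```text
scene [[428.8, 0.0, 274.8], [0.0, 428.8, 206.1], [0.0, 0.0, 1.0]] [-0.009  0.     0.     0.     0.   ] [[0.904, -0.319, 0.284, 0.313], [-0.427, -0.645, 0.633, -0.542], [-0.019, -0.694, -0.72, 0.692], [0.0, 0.0, 0.0, 1.0]]
side [[452.8, 0.0, 280.5], [0.0, 452.8, 212.8], [0.0, 0.0, 1.0]] [-0.019  0.     0.     0.     0.   ] [[0.991, -0.054, 0.119, 0.457], [-0.131, -0.386, 0.913, -0.878], [-0.003, -0.921, -0.39, 0.451], [0.0, 0.0, 0.0, 1.0]]
wrist [[359.3, 0.0, 280.4], [0.0, 359.3, 208.0], [0.0, 0.0, 1.0]] [0.028 0.    0.    0.    0.   ] [[1.0, 0.001, -0.003, 0.649], [-0.0, -0.968, -0.251, 0.072], [-0.003, 0.251, -0.968, 0.383], [0.0, 0.0, 0.0, 1.0]]
0.0188 [-2.22058385e+00 -2.22060846e+00  1.29882275e-03] 0.15
```

View pics/scene0.png

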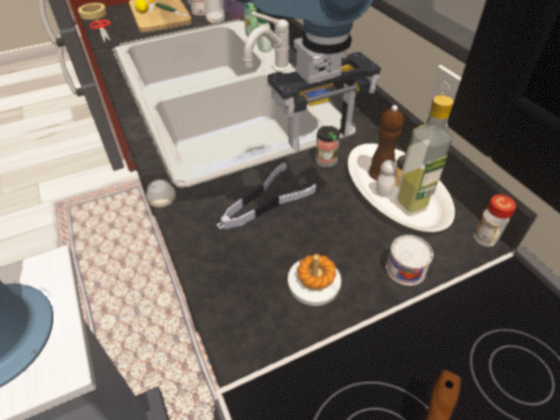

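View pics/side0.png

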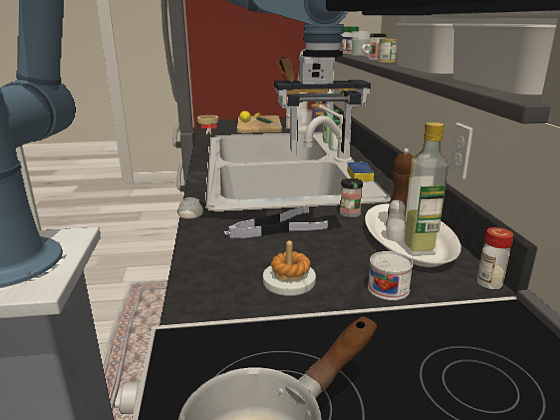

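View pics/wrist0.png

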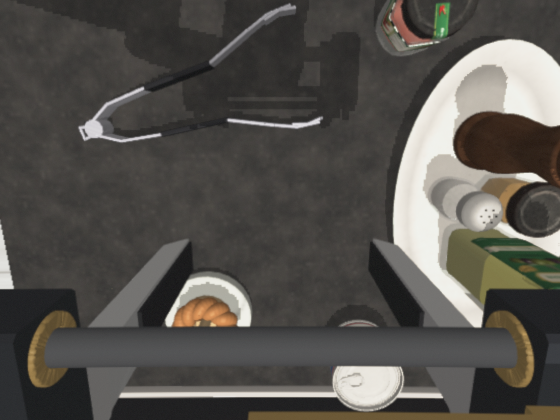

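The wrist view shows the hinge at (95,129), the tips at (294,9) and (321,120), and the ring at (205,315), partly hidden. The side and scene views show the post top at (289,243) and (318,258). I'll take a second wrist view from the left to triangulate.

Run:
```python
from cell import robot, viewer, read_clock, read_joint_pos, read_qd, read_joint_torque, read_tool_pos, read_tcp_rot, read_contact_force, read_ft_torque, read_width, read_grasp_force
import cv2,numpy as np
robot.line_to([0.55,-0.01,0.25],rate=0.2)
d=viewer.get_image("wrist"); cv2.imwrite("pics/wrist1.png",d["color"][:,:,::-1]); np.savez("pics/wrist1.npz",**d)
for n,c in [("scene",(200,155,330,310)),("side",(210,195,340,305))]:
    im=cv2.imread(f"pics/{n}0.png")[c[1]:c[3],c[0]:c[2]]
    cv2.imwrite(f"pics/{n}c.png",cv2.resize(im,None,fx=4 if n=="side" else 3.8,fy=4 if n=="side" else 3.8,interpolation=cv2.INTER_CUBIC))
cv2.imwrite("pics/wrist0c.png",cv2.resize(cv2.imread("pics/wrist0.png")[0:340,60:340],None,fx=1.7,fy=1.7,interpolation=cv2.INTER_CUBIC))
```

```text
(no output)
```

View pics/wrist1.png

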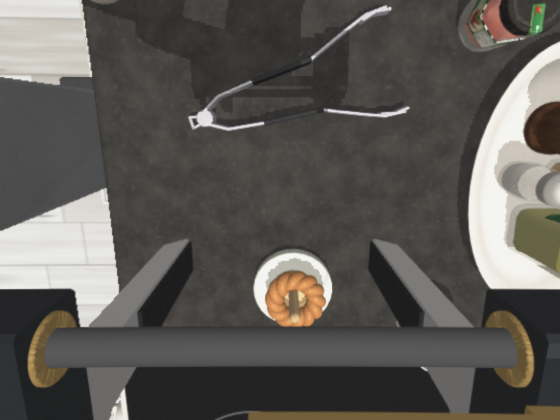

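View pics/scenec.png

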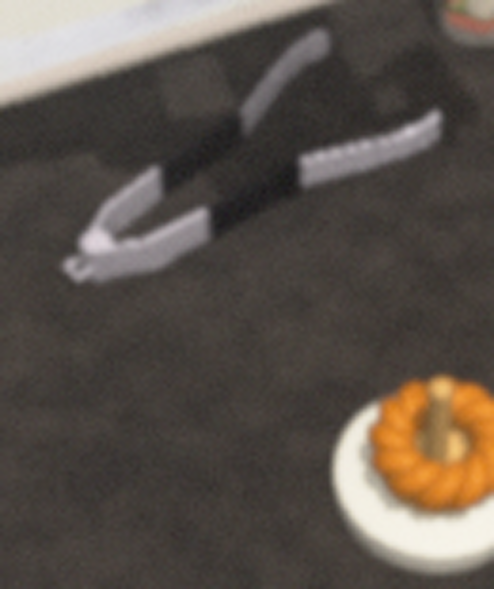

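View pics/sidec.png

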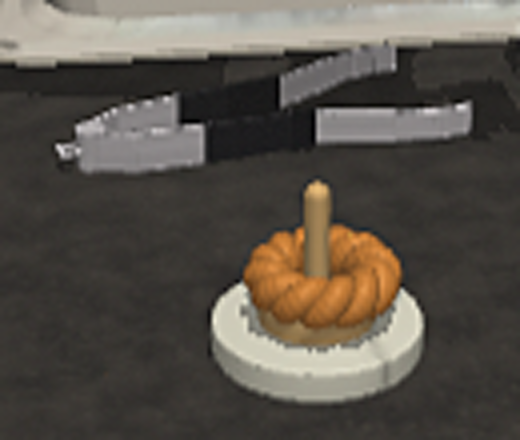

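Second wrist view: hinge (206,118), tips (389,9) and (407,108), left grip (251,82)–(311,60), right grip (263,123)–(324,109), post top about (294,318). I read the same features off the scene and side crops, and I'll triangulate over all four views.

```bash
cat > tri.py <<'E'
import cv2,numpy as np
from scipy.optimize import least_squares
V={n:dict(np.load(f"pics/{n}.npz")) for n in ["wrist0","wrist1","scene0","side0"]}
def proj(n,X):
    T=np.linalg.inv(V[n]["T"]); r=cv2.Rodrigues(T[:3,:3])[0]
    return cv2.projectPoints(np.atleast_2d(np.asarray(X,float)),r,T[:3,3],V[n]["mtx"],V[n]["distortion"])[0][:,0]
def tri(obs):
    f=lambda X:np.concatenate([proj(n,X)[0]-p for n,p in obs.items()])
    s=least_squares(f,[.57,0,.02]); return s.x,s.fun
E
cat > m.py <<'E'
from tri import *
c=lambda x,y:(200+x/3.8,155+y/3.8); s=lambda x,y:(210+x/4,195+y/4)
K=["wrist0","wrist1","scene0","side0"]
P={"hinge":[(95,129),(206,118),c(98,240),None],
"Ls":[(147,88),(251,82),c(161,168),s(178,95)],"Le":[(212,65),(311,60),c(243,113),s(281,80)],
"Rs":[(160,134),(263,123),c(210,207),s(204,128)],"Re":[(228,121),(324,109),c(301,157),s(315,109)],
"tipL":[(294,9),(389,9),c(322,35),s(393,45)],"tipR":[(321,120),(407,108),c(437,113),s(470,101)],
"post":[None,(294,319),c(442,380),s(317,183)]}
for k,v in P.items():
    X,r=tri({n:p for n,p in zip(K,v) if p}); print(k,X.round(4),r.round(1))
# stand foot + ring by colour blobs
for n in ["wrist1","scene0","side0"]:
    h=cv2.cvtColor(V[n]["color"],cv2.COLOR_RGB2HSV)
    m=cv2.inRange(h,(5,150,90),(20,255,255)); 
    k,l,st,ce=cv2.connectedComponentsWithStats(m)
    for i in range(1,k):
        if st[i,4]>150: print(n,st[i],ce[i].round(1))
E
python3 m.py
```

```text
hinge [0.4684 0.0583 0.0241] [-0.1 -0.2 -0.   0.1  0.3  0.1]
Ls [0.5204 0.0961 0.0226] [-1.4  0.3  2.1 -0.4 -0.2  0.4 -0.8  0.7]
Le [0.5833 0.1174 0.0209] [-0.8 -0.3  1.4  0.2  0.2  0.8 -1.1  0.1]
Rs [0.5311 0.0535 0.0241] [ 0.5  0.3  0.6 -0.2 -1.   0.7 -1.1 -0.9]
Re [0.5974 0.067  0.0238] [-0.2 -0.8  0.5  0.9  0.1  0.3 -0.8 -0.1]
tipL [0.6606 0.165  0.0192] [-0.1 -0.5  0.4  0.5  0.6 -0.2 -1.1  0.4]
tipR [0.6879 0.0678 0.0215] [-0.2 -0.7  0.7  0.8  0.  -0.1 -1.2  0.5]
post [ 0.5652 -0.1501  0.0852] [ 1.1  0.1 -0.5  0.3 -1.3 -0. ]
scene0 [ 70   0  59  47 336] [91.7 10.6]
scene0 [385 109  18  17 202] [393.6 117.5]
scene0 [491 194  26  17 256] [503.4 202.2]
scene0 [298 255  37  34 854] [316.6 271.9]
scene0 [429 371  31  49 941] [444.8 397.2]
side0 [ 185    0  122  133 9790] [239.   57.6]
side0 [271 251  39  26 708] [290.6 264.5]
side0 [329 317  47  47 825] [352.5 339.1]
```

```bash
cat > h.py <<'E'
from cell import robot, viewer, read_clock, read_joint_pos, read_qd, read_joint_torque, read_tool_pos, read_tcp_rot, read_contact_force, read_ft_torque, read_width, read_grasp_force
import numpy as np, cv2
from scipy.spatial.transform import Rotation as R
def rot(psi): return (R.from_euler('z',psi)*R.from_matrix(np.diag([1.,-1,-1]))).as_rotvec()
def snap(n,f):
    d=viewer.get_image(n); cv2.imwrite(f"pics/{f}.png",d["color"][:,:,::-1]); np.savez(f"pics/{f}.npz",**d)
def st(*a): print(*a,read_clock(),np.round(read_tool_pos(),4),"w",round(read_width()*94,1),"gf",np.round(read_grasp_force(),1),"F",np.round(read_contact_force(),1))
E
python3 - <<'E'
from tri import *
a=np.linspace(0,2*np.pi,60)
for z in (.026,.038,.050):
    q=np.c_[.565+.037*np.cos(a),-.150+.037*np.sin(a),0*a+z]
    for n in ("scene0","side0"):
        p=proj(n,q); print(z,n,p.min(0).round(),p.max(0).round())
from h import *
p=[.559,.0836]
robot.move_ptp([*p,.10],rot(.27)); st()
robot.line_to([*p,.004],rate=.12); st()
robot.grip(50/94,strength=20); st()
robot.line_to([*p,.044],rate=.08); st()
snap("side","s2"); snap("wrist","w2")
E
```

```text
0.026 scene0 [294. 259.] [334. 292.]
0.026 side0 [268. 260.] [308. 280.]
0.038 scene0 [294. 255.] [335. 288.]
0.038 side0 [268. 254.] [308. 274.]
0.05 scene0 [294. 251.] [335. 284.]
0.05 side0 [268. 249.] [308. 268.]
2.225 [0.5594 0.0835 0.1001] w 93.8 gf 0.0 F [ 0.4  0.6 -0.3]
3.175 [0.5598 0.0836 0.0048] w 93.9 gf 0.0 F [ 0.1 -0.1  0.4]
4.0 [0.5591 0.0837 0.0041] w 50.3 gf 5.4 F [-0.3  1.4  0.8]
4.65 [0.559  0.0836 0.0442] w 50.2 gf 4.8 F [-0.7 -0.1 -1.2]
```

View pics/w2.png

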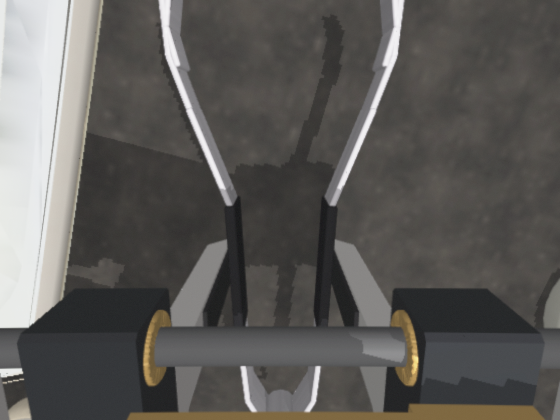

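The wrist view shows the tongs held symmetrically, with grips at columns 235 and 327 and the arms running up. I'll carry them over the ring, lower around it, and check before closing.

Run:
```python
from h import *
p=[.459,-.150]
robot.line_to([.559,.0836,.14],rate=.15)
robot.move_ptp([*p,.14],rot(0)); st()
robot.line_to([*p,.075],rate=.08); st()
robot.line_to([*p,.030],rate=.05); st()
snap("side","s3"); snap("scene","c3")
a=cv2.imread("pics/s3.png")[190:310,200:340]; b=cv2.imread("pics/c3.png")[190:320,230:360]
f=lambda i:cv2.resize(i,(400,400*i.shape[0]//i.shape[1]),interpolation=cv2.INTER_CUBIC)
a,b=f(a),f(b); print(a.shape,b.shape)
o=np.zeros((400,800,3),np.uint8); o[:a.shape[0],:400]=a; o[:b.shape[0],400:]=b[:400]
cv2.imwrite("pics/m3.png",o)
```

```text
6.5417 [ 0.4592 -0.1494  0.1397] w 49.6 gf 4.8 F [-0.3 -0.4 -0.5]
7.5 [ 0.4595 -0.1503  0.0755] w 50.2 gf 4.8 F [ 0.7 -0.4 -0.2]
8.55 [ 0.4593 -0.1502  0.0303] w 50.5 gf 4.8 F [-0.6  0.5 -0.7]
(342, 400, 3) (400, 400, 3)
```

View pics/m3.png

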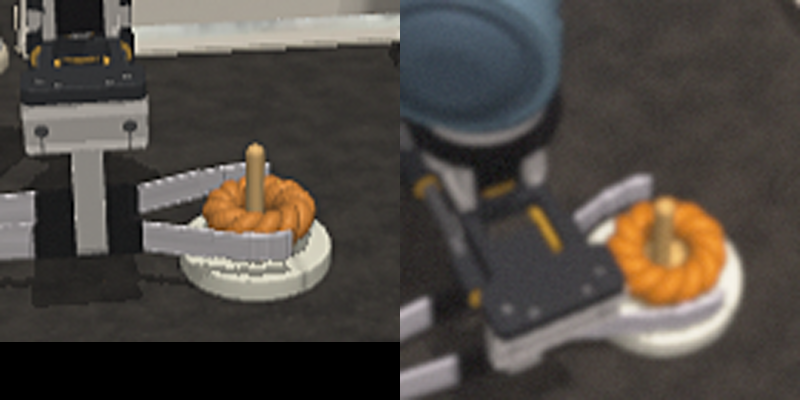

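The tips straddle the ring. The near tip's end is at side pixel (301.5,~272) and the far one's at (294.5,~249). I'll check the fore-aft fit by projection.

Run:
```python
from tri import *
for x in (.573,.581,.589): print(x,proj("side0",[[x,-.197,.046],[x,-.197,.03],[x,-.103,.046]]).round(1).tolist(), proj("scene0",[[x,-.197,.046],[x,-.103,.046]]).round(1).tolist())
for x in (.565,.569): print(x,proj("side0",[[x,-.15,.085],[x,-.15,.038]]).round(1).tolist(),proj("scene0",[[x,-.15,.085],[x,-.15,.038]]).round(1).tolist())
```

```text
0.573 [[296.2, 272.3], [296.1, 280.2], [288.4, 247.9]] [[331.6, 286.4], [306.4, 248.7]]
0.581 [[300.7, 272.0], [300.6, 279.9], [292.4, 247.6]] [[335.5, 284.7], [310.1, 247.2]]
0.589 [[305.2, 271.7], [305.1, 279.6], [296.5, 247.3]] [[339.4, 283.0], [313.7, 245.8]]
0.565 [[287.9, 240.8], [287.8, 263.6]] [[315.7, 255.4], [314.5, 271.0]]
0.569 [[290.1, 240.7], [289.9, 263.4]] [[317.7, 254.6], [316.4, 270.2]]
```

Tip centres are at x≈0.568 and the ring at ≈0.5695, so the fit is good. Next I'll close and lift.

Run:
```python
from h import *
p=[.4593,-.150]
robot.grip(46/94,strength=22); robot.grip(0.2,strength=22); robot.dwell(.4); st("closed")
robot.line_to([*p,.05],rate=.04); st()
robot.line_to([*p,.19],rate=.08); robot.dwell(.5); st()
snap("side","s4"); snap("scene","c4")
a=cv2.imread("pics/s4.png")[130:310,180:360]; b=cv2.imread("pics/c4.png")[150:330,220:400]
cv2.imwrite("pics/m4.png",np.hstack([cv2.resize(i,(400,400),interpolation=cv2.INTER_CUBIC) for i in (a,b)]))
```

```text
closed 9.6083 [ 0.459 -0.15   0.03 ] w 41.9 gf 22.0 F [ 0.5 -0.5  0.1]
10.2583 [ 0.4593 -0.15    0.0501] w 41.9 gf 22.0 F [-0.3 -1.6 -2.3]
12.6583 [ 0.4593 -0.15    0.19  ] w 41.5 gf 22.0 F [ 0.1  0.3 -1.7]
```

View pics/m4.png

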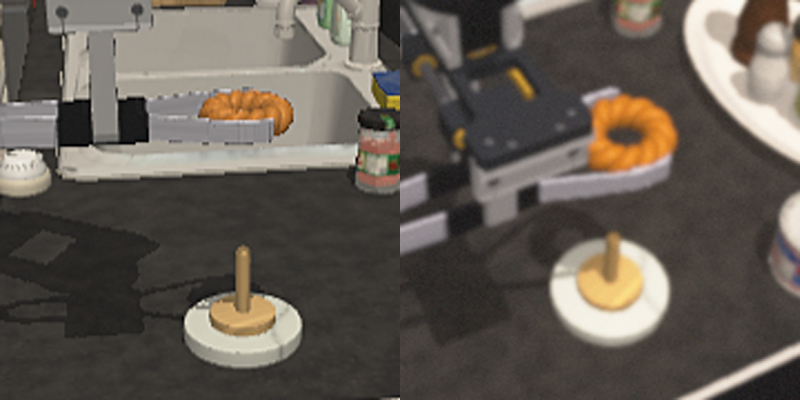

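The ring hangs level in the tongs, centred at about (245,115) in the side crop, well above the empty and upright stand.

```bash
python3 -c "
from cell import robot, viewer, read_clock, read_joint_pos, read_qd, read_joint_torque, read_tool_pos, read_tcp_rot, read_contact_force, read_ft_torque, read_width, read_grasp_force
print(robot.job_done())"
```

```text
the job is handed in; nothing more can be done
None
```

The job is handed in: the bread ring is held level in the tongs, clear of the upright stand, with its underside about 18 cm above the worktop; the judge's verdict was not shown.

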